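Focus and photograph the instrument tray with the two-stage release key

ROBOT

A 6-joint arm with a two-finger parallel gripper is mounted at the origin on a cart in front of the work surface, level with it; the furniture and walls round the work are solid. World frame = base frame: x ahead of the robot, y to its left, z up, the work surface at z = 0. Lengths are in m, angles in rad, forces in N, time in s.
With the tool pointing down it reaches from about 0.325 to 0.9 m from the base axis. Payload 3.5 kg.
Tool frame: the origin (TCP) lies on the centre line of the jaws, within the pads' length; the fingertips stand 14 mm ahead of it and the grasp point (between the pads) lies 5 mm behind it; y points along the fingers, z is the direction in which the jaws open and shut, and the axes are right-handed (so a half turn about y gives the same grasp; the last joint's range is limited). The gripper opens to 85 mm and grips with 20 to 120 N. Pads are 22 mm wide; open, the fingers measure 114 mm over their backs; the gripper's body (76 mm by 85 mm) begins 54 mm behind the grasp point. The pads swing forward as they close: fully open they stand 13 mm farther back than shut.
Start: joints at [1.011, 0.276, -0.026, 1.268, 0, 1.467], TCP at [0.276, 0.561, 0.245] pointing down, gripper open.
Joint ranges: [-3.12, 3.12], [-0.85, 1.88], [-1.08, 1.24], [-1.95, 2.15], [-1.57, 1.53], [-3.14, 3.14]. Speed limits (rad/s): [2.57, 2.57, 3.14, 3.14, 3.14, 3.14].

INTERFACE

Orientations are given as a rotation vector (axis times angle).
In Python, from rig import env gives the robot as it stands.
- The arm moves only by the tool play_rows, never from a script. Its argument "increments" is text: rows parted by semicolons, each of 7 numbers parted by spaces: the shift along the tool's x, y, z in cm, then the turn, a rotation vector about the tool's x, y, z in degrees, then the opening in per cent of the stroke, from 0 (shut) to 100 (fully open). A call has exactly 10 rows; each row is the pose to reach, as a shift and turn from the pose commanded when the call began, along the tool's axes at that moment; what a row does not reach only later rows make up. A row lasts 1/10 s, in which the tool goes at most 50 mm and 8.59 degrees, less where a joint would pass 70% of its speed; a pose out of reach is approached as far as the arm can. A call with a gripper value outside its range is refused whole. The fingers move at their own pace and stop on an object; the grip force is fixed at half the most. Time passes only in rows, so rows that repeat a pose let the fingers close, or fill a call up. It gives the time, the measured TCP pose, the force and the opening at its end, in the units of the state.
- env.observe(): the state, without advancing time (a new reading comes with each control period).
- env.capture(name): name is "scene" or "top" or "wrist"; returns a dict with "img" (420x560x3 uint8, red, green, blue), "K" (3x3 intrinsics, pixels), "world_from_camera" (4x4, takes a point from camera to world coordinates); the wrist camera has in their place "hand_eye" (4x4, takes a point from camera to tool coordinates, whose origin is the TCP and whose axes are the tool frame's). Camera axes: x right, y down, z forward; pixel columns grow to the right and rows downward; lengths in m; the calibration is good to about 2 mm. A picture is of the moment at which its call begins: read the wrist's pose just before it. There is no depth.
- env.job_done(): hands the job in, once; it reports no verdict.
The state is a dict: "time_s": time; "joints": joint angles; "qd": joint speeds; "tau": joint torques, N m; "tool_pos": TCP position; "tcp_rot": TCP orientation; "contact_force": force on the tool from outside, world axes, zero at the start; "moment": the same for the moment, N m; "width": finger opening in m.
Only numpy, scipy, OpenCV 4.12 (cv2) and the standard library are available. Lean on these libraries where they do the work, as an engineer would, in place of code of your own. Each camera call takes 0.05 s, during which the arm holds its last target.

TASK

Photograph the instrument tray with the document camera: on the grey release box, half-press the large round key to its first click and hold it there until the needle of the focus dial has come round to the broad mark (about two seconds), then press the key on, fully home, for a moment and let it come back up. Pressing it past the first click before the needle is at the mark spoils the picture. Do not press the square key, which is the light.

Things in the scene. Friction and masses are not known exactly. Their poses are not given: they have to be found in the camera images.
- round_key_top (a point): centre of the top face of the white round key, 40 mm across; moves with it. At rest 72 mm above the worktop; travels straight down, springs back. First stage 12 mm, 2 to 4 N, to the first click, where the force jumps to 10 N (a push of 5 to 9 N rests there); second stage 12 mm more, 10 to 14 N, to a hard stop. Half-press: 8 to 17 mm down; full press: over 20 mm down.
- release_box: grey box 96 x 180 mm, 40 mm high, fixed on the right of the worktop; origin under its centre, own y along its length, z up. The round key (32 mm proud) is 58 mm from the centre towards +y, the square key 58 mm towards -y, the white focus dial (46 mm across, 2 mm proud) in the middle. Wall cabinets hang 0.57 m above the worktop's rear half: swing the arm across close in.
- focus_pointer (a joint): angle (rad) of the black needle, 18 mm long, on the dial: 0 at rest, 0.55 (its stop) at the broad mark. It turns clockwise seen from above and lags: with the key held at the first click it passes 0.42 after about 1 s and reaches the mark after about 2 s, and falls back as slowly when the key is let up. An indicator only, not to be touched.
- square_key (a joint): how far down (m) the square light key is: white, 34 x 34 mm, top 56 mm above the worktop; 0 up, 0.006 pressed. To be left alone.

How it is judged:
By the outcome, as a careful person would: the job done as asked, in the order asked, and still so for the second after the job is handed in, with the robot touching nothing.
It also fails if it takes over 38 s, if anything falls off the work surface, if the arm or the gripper's body presses on something with over 40 N, if the wrist force passes 120 N, or if a joint passes its speed limit or range.

## Working session

There is one attempt and no reset: what is moved stays moved. The work goes in short steps, Python scripts to look and compute and a tool call to move; the robot and the scene stay as the last step left them, time stands still between calls to the robot, and variables do not carry over. Pictures are saved under pics/ and viewed, and the job is handed in when it is done.

Besides the shell and the picture viewer there is one more tool, called after "Call:" as name(argument=value, ...), one argument or row to a line, values as JSON. play_rows: Moves the arm, as the interface text tells. Its arguments: {"type":"object","properties":{"increments":{"type":"string"}},"required":["increments"]}

```bash
mkdir -p pics; cat > h.py <<'E'
import numpy as np,cv2
from rig import env
def save(n,f):
    c=env.capture(n);cv2.imwrite('pics/'+f,c['img'][:,:,::-1]);return c
E
python3 - <<'E'
from h import *
s=env.observe();print(s)
for n in ('scene','top'):
    c=save(n,n+'1.png');print(n,c['K'],c['world_from_camera'])
    np.savez('pics/'+n+'1.npz',**c)
E
ls
```

```text
{'time_s': 0.0, 'joints': array([ 1.01060977e+00,  2.77167285e-01, -2.78638008e-02,  1.26799976e+00,
        2.93819642e-05,  1.46741195e+00]), 'qd': array([ 8.28170275e-04,  1.61996410e-03, -1.26415026e-05, -2.46334661e-03,
       -8.62724176e-04,  7.21085847e-04]), 'tau': array([ 7.21647157e-04, -4.45506120e+01,  2.95201635e+01,  1.61412999e-02,
        5.27783129e-05,  6.22633422e-06]), 'tool_pos': array([0.27527515, 0.56029426, 0.24414642]), 'tcp_rot': array([-1.54306394,  0.35890777, -0.35771198]), 'contact_force': array([ 1.07073601,  0.00298782, -0.48355156]), 'moment': array([ 0.0137736 , -0.00792951, -0.0076582 ]), 'width': 0.0857441484224285}
scene [[383.58081777   0.         275.95268259]
 [  0.         383.58081777 214.84579004]
 [  0.           0.           1.        ]] [[-0.70096672 -0.53690289  0.46944748  0.07528181]
 [-0.71318152  0.53158004 -0.45694068  0.12282876]
 [-0.00421614 -0.65510148 -0.75552914  0.74631516]
 [ 0.          0.          0.          1.        ]]
top [[431.41230775   0.         288.16975602]
 [  0.         431.41230775 213.21275746]
 [  0.           0.           1.        ]] [[-0.08099683 -0.97564968  0.20383133  0.29378815]
 [-0.99671207  0.07884649 -0.01866232 -0.2559249 ]
 [ 0.00213651 -0.20467273 -0.97882813  0.91939834]
 [ 0.          0.          0.          1.        ]]
h.py
pics
```

View pics/scene1.png

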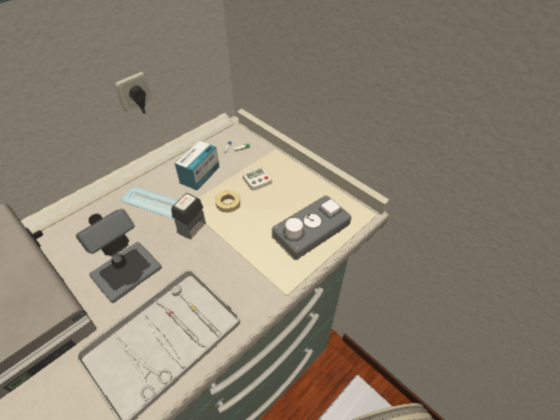

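View pics/top1.png

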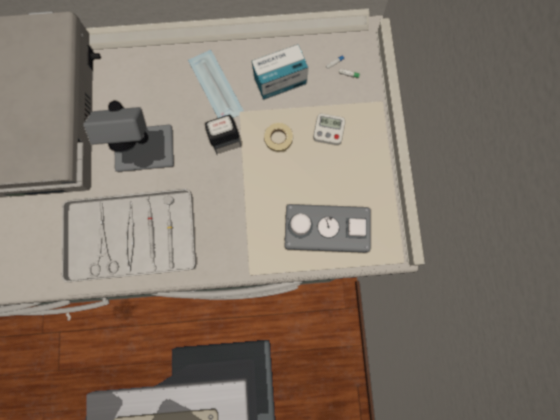

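The scene view shows the grey release box with the round key near (293,228), the dial at (312,221) and the square key at (331,208). In the top view they are near (301,225), (328,227) and (358,228).

```bash
python3 - <<'E'
import numpy as np,cv2
def ray(c,u,v):
    d=np.linalg.inv(c['K'])@[u,v,1];T=c['world_from_camera'];return T[:3,3],T[:3,:3]@d
for n,seeds in (('top',[((301,223),.072),((328,230),.042),((358,228),.056)]),('scene',[((293,225),.072),((312,223),.042),((331,206),.056)])):
    c=np.load('pics/%s1.npz'%n);im=c['img']
    x0,y0={'top':(275,195),'scene':(262,185)}[n]
    crop=im[y0:y0+70,x0:x0+110]
    cv2.imwrite('pics/crop_%s.png'%n,cv2.resize(crop[:,:,::-1],None,fx=7,fy=7,interpolation=cv2.INTER_CUBIC))
    hsv=cv2.cvtColor(im,cv2.COLOR_RGB2HSV)
    for (s,z) in seeds:
        print(n,s,im[s[1],s[0]])
        for th in (140,170,190,205):
            m=((hsv[...,1]<50)&(hsv[...,2]>th)).astype(np.uint8)
            k,l,st,ce=cv2.connectedComponentsWithStats(m)
            i=l[s[1],s[0]]
            if i==0: continue
            u,v=ce[i];o,d=ray(c,u,v);p=o+d*(z-o[2])/d[2]
            print(th,st[i],np.round([u,v],1),np.round(p,4))
E
```

```text
top (301, 223) [213 205 198]
140 [291 213  20  21 324] [300.4 223. ] [ 0.4483 -0.2948  0.072 ]
170 [291 214  19  19 279] [300.4 223. ] [ 0.4483 -0.2948  0.072 ]
190 [292 215  18  17 245] [300.3 223.1] [ 0.4482 -0.2946  0.072 ]
205 [293 216  16  16 198] [300.4 223.2] [ 0.448  -0.2948  0.072 ]
top (328, 230) [213 205 198]
140 [318 217  21  21 337] [327.9 226.8] [ 0.4414 -0.3522  0.042 ]
170 [318 218  21  19 280] [328.1 227.2] [ 0.4405 -0.3524  0.042 ]
190 [319 219  19  18 236] [328.  227.4] [ 0.44   -0.3522  0.042 ]
205 [320 220  17  16 188] [328.  227.7] [ 0.4394 -0.3522  0.042 ]
top (358, 228) [212 204 197]
140 [349 218  17  18 289] [357.  226.5] [ 0.4348 -0.4096  0.056 ]
170 [350 219  16  16 252] [357.4 226.6] [ 0.4346 -0.4104  0.056 ]
190 [350 219  15  16 215] [357.1 226.5] [ 0.4349 -0.4097  0.056 ]
205 [351 220  13  14 177] [356.9 226.7] [ 0.4345 -0.4093  0.056 ]
scene (293, 225) [242 235 227]
140 [285 216  18  22 283] [293.8 226.2] [ 0.4416 -0.29    0.072 ]
170 [285 218  18  14 201] [293.7 224.4] [ 0.4452 -0.2936  0.072 ]
190 [286 218  17  14 183] [293.8 224.2] [ 0.4455 -0.294   0.072 ]
205 [286 218  16  13 167] [293.6 224.1] [ 0.4459 -0.2939  0.072 ]
scene (312, 223) [242 236 227]
140 [303 213  19  15 203] [312.3 220.4] [ 0.439  -0.3527  0.042 ]
170 [304 214  17  14 177] [312.2 220.5] [ 0.4389 -0.3524  0.042 ]
190 [304 214  17  13 158] [312.5 220.6] [ 0.4384 -0.3526  0.042 ]
205 [304 214  17  13 149] [312.5 220.6] [ 0.4382 -0.3524  0.042 ]
scene (331, 206) [242 236 227]
140 [321 197  24  18 196] [330.6 206. ] [ 0.431  -0.4089  0.056 ]
170 [322 198  19  15 163] [330.6 205.6] [ 0.4319 -0.41    0.056 ]
190 [322 199  18  14 150] [330.5 205.4] [ 0.4326 -0.4104  0.056 ]
205 [322 199  18  14 139] [330.7 205.3] [ 0.4324 -0.4107  0.056 ]
```

```bash
cat >> h.py <<'E'
from scipy.spatial.transform import Rotation as Ro
def rel(s,p,yawdeg,R=None):
    R0=Ro.from_rotvec(s['tcp_rot']) if R is None else R
    d=R0.inv().apply(np.array(p)-s['tool_pos'])*100
    t=(R0.inv()*Ro.from_euler('z',yawdeg,degrees=True)*R0).as_rotvec(degrees=True)
    return np.r_[d,t]
E
python3 - <<'E'
from h import *
np.set_printoptions(suppress=True,precision=3)
s=env.observe();print(Ro.from_rotvec(s['tcp_rot']).as_matrix())
p=s['tool_pos'];r0=np.hypot(p[0],p[1]);a0=np.degrees(np.arctan2(p[1],p[0]));print(r0,a0)
rs=[.6,.56,.52,.48,.45,.44,.44,.44,.44,.44];az=[0,0,-1,-4,-10,-17,-24,-31,-38,-45]
for r,a in zip(rs,az):
    t=np.radians(a0+a);print(rel(s,[r*np.cos(t),r*np.sin(t),.245],a).round(2))
c=np.load('pics/top1.npz')
for u,v,z in((85,190,.25),(85,190,0),(85,40,.3),(145,120,.15),(145,120,.25)):
    d=c['world_from_camera'][:3,:3]@np.linalg.inv(c['K'])@[u,v,1];o=c['world_from_camera'][:3,3];print(u,v,z,o+d*(z-o[2])/d[2])
E
```

```text
[[ 0.897 -0.001  0.441]
 [-0.441 -0.002  0.897]
 [-0.    -1.    -0.002]]
0.6243294925864935 63.831994882539455
[ 0.   -0.07 -2.43  0.    0.    0.  ]
[ 0.   -0.06 -6.43  0.    0.    0.  ]
[  0.91  -0.05 -10.44   0.     1.     0.  ]
[  3.35  -0.04 -14.55   0.     4.     0.01]
[  7.82  -0.04 -18.12   0.    10.     0.02]
[ 12.87  -0.03 -20.35   0.    17.     0.03]
[ 17.9   -0.03 -22.24   0.01  24.     0.05]
[ 22.66  -0.03 -24.72   0.01  31.     0.06]
[ 27.09  -0.02 -27.76   0.01  38.     0.08]
[ 31.12  -0.02 -31.32   0.01  45.     0.09]
85 190 0.25 [0.497 0.053 0.25 ]
85 190 0 [0.573 0.168 0.   ]
85 40 0.3 [0.731 0.033 0.3  ]
145 120 0.15 [ 0.657 -0.013  0.15 ]
145 120 0.25 [ 0.61  -0.045  0.25 ]
```

```bash
python3 - <<'E'
from h import *
np.set_printoptions(suppress=True,precision=3)
s=env.observe()
p=s['tool_pos'];a0=np.degrees(np.arctan2(p[1],p[0]))
rs=[.6,.56,.52,.48,.44,.41,.40,.40,.40,.40];az=[0,0,0,-2,-7,-14,-21,-28,-35,-42]
for r,a in zip(rs,az):
    t=np.radians(a0+a);print(rel(s,[r*np.cos(t),r*np.sin(t),.244],a).round(1))
E
```

```text
[ 0.   0.  -2.4  0.   0.   0. ]
[ 0.   0.  -6.4  0.   0.   0. ]
[  0.    0.  -10.4   0.    0.    0. ]
[  1.7   0.1 -14.5   0.    2.    0. ]
[  5.4   0.1 -18.8   0.    7.    0. ]
[  9.9   0.1 -22.6   0.   14.    0. ]
[ 14.3   0.1 -25.1   0.   21.    0. ]
[ 18.8   0.1 -27.1   0.   28.    0.1]
[ 22.9   0.1 -29.7   0.   35.    0.1]
[ 26.8   0.1 -32.7   0.   42.    0.1]
```

Call:
play_rows(
  increments="0 0 -2.4 0 0 0 0; 0 0 -6.4 0 0 0 0; 0 0 -10.4 0 0 0 0; 1.7 0 -14.5 0 2 0 0; 5.4 0 -18.8 0 7 0 0; 9.9 0 -22.6 0 14 0 0; 14.3 0 -25.1 0 21 0 0; 18.8 0 -27.1 0 28 0 0; 22.9 0 -29.7 0 35 0 0; 26.8 0 -32.7 0 42 0 0",
)

```text
time_s: 1.1
tool_pos: [0.3669, 0.1587, 0.2453]
tcp_rot: [-1.363, 0.927, -0.928]
contact_force: [1.4, 0.4, 0.4]
width: 0.0001
```

```bash
python3 - <<'E'
from h import *
np.set_printoptions(suppress=True,precision=3)
s=env.observe();print(s['joints'],s['contact_force'],s['width'])
p=s['tool_pos'];a0=np.degrees(np.arctan2(p[1],p[0]));print(p,a0,np.hypot(*p[:2]))
# 10 rows to az -33.3
A=np.linspace(0,-(a0+33.3),11)[1:]
rs=[.4]*6+[.42,.45,.48,.51]
for r,a in zip(rs,A):
    t=np.radians(a0+a);print(rel(s,[r*np.cos(t),r*np.sin(t),.244],a).round(1))
E
```

```text
[ 0.246 -0.134 -0.471  1.233  0.     1.441] [1.37  0.429 0.381] 7.11994390339329e-05
[0.367 0.159 0.245] 23.387499519217673 0.39973758179876673
[ 4.   0.1 -0.  -0.   5.7 -0. ]
[ 7.9  0.1 -0.5 -0.  11.3 -0. ]
[11.7  0.1 -1.3 -0.  17.  -0. ]
[15.5  0.1 -2.6 -0.  22.7 -0. ]
[19.1  0.1 -4.2 -0.  28.3 -0. ]
[22.6  0.1 -6.1 -0.  34.  -0. ]
[27.   0.1 -6.8 -0.  39.7 -0. ]
[32.3  0.1 -7.3 -0.  45.3 -0. ]
[37.6  0.1 -8.6 -0.  51.  -0. ]
[ 43.    0.1 -10.6  -0.   56.7  -0.1]
```

Call:
play_rows(
  increments="4 0 0 0 5.7 0 0; 7.9 0 -0.5 0 11.3 0 0; 11.7 0 -1.3 0 17 0 0; 15.5 0 -2.6 0 22.7 0 0; 19.1 0 -4.2 0 28.3 0 0; 22.6 0 -6.1 0 34 0 0; 26.5 0 -7 0 39.7 0 0; 31 0 -8 0 45.3 0 0; 35 0 -9.3 0 51 0 0; 38.5 0 -10.5 0 56.7 0 0",
)

```text
time_s: 2.1
tool_pos: [0.4114, -0.238, 0.245]
tcp_rot: [-0.854, 1.645, -1.645]
contact_force: [-0.0, -0.3, -0.1]
width: -0.0005
```

```bash
python3 - <<'E'
from h import *
np.set_printoptions(suppress=True,precision=4)
s=env.observe();print(s['joints'],s['contact_force'],s['tool_pos'])
R=Ro.from_rotvec(s['tcp_rot']);print(R.as_matrix())
c=save('wrist','w1.png');T=c['hand_eye']
o=R.apply(T[:3,3])+s['tool_pos'];M=R.as_matrix()@T[:3,:3]
# predict key pixel
for q in ((.447,-.294,.072),(.434,-.410,.056)):
    v=c['K']@(M.T@(np.array(q)-o));print(v[:2]/v[2])
np.savez('pics/w1.npz',K=c['K'],o=o,M=M,img=c['img'])
print(rel(s,[.447,-.294,.105],0).round(2))
E
```

```text
[-0.6606  0.0099 -0.338   1.2232  0.      1.5239] [-0.0017 -0.3489 -0.0811] [ 0.4114 -0.238   0.245 ]
[[-0.5759 -0.0002  0.8175]
 [-0.8175  0.0002 -0.5759]
 [-0.     -1.     -0.0003]]
[347.0346 216.453 ]
[391.2914 302.5137]
[ 2.53 13.99  6.13  0.    0.    0.  ]
```

View pics/w1.png

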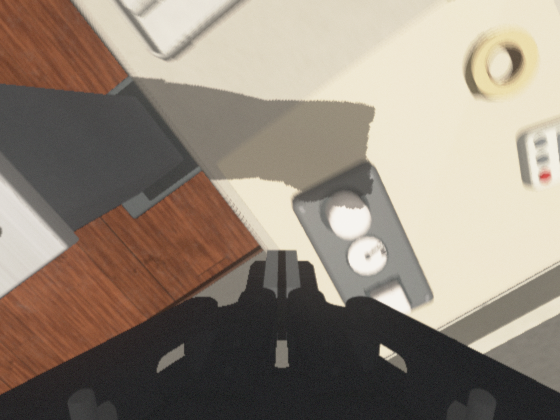

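The wrist view shows the round key top near (349,214), against a predicted (347,216), with the dial at (368,256). The estimate agrees, so I'll refine it once.

```bash
python3 - <<'E'
from h import *
c=np.load('pics/w1.npz');im=c['img']
cv2.imwrite('pics/w1c.png',cv2.resize(im[180:310,290:440,::-1],None,fx=4,fy=4,interpolation=cv2.INTER_CUBIC))
for u,v in ((349,214),(349,216)):
    d=c['M']@np.linalg.inv(c['K'])@[u,v,1];o=c['o'];print(o+d*(.072-o[2])/d[2])
E
```

```text
[ 0.44980576 -0.29301158  0.072     ]
[ 0.44875598 -0.29469127  0.072     ]
```

View pics/w1c.png

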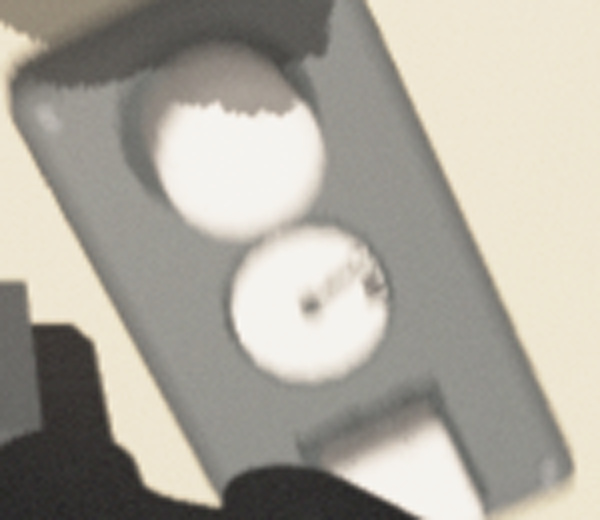

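Call:
play_rows(
  increments="1.3 0 3 0 0 0 0; 2.6 1 6.2 0 0 0 0; 2.6 3 6.2 0 0 0 0; 2.6 5.5 6.2 0 0 0 0; 2.6 8 6.2 0 0 0 0; 2.6 10.5 6.2 0 0 0 0; 2.6 12.5 6.2 0 0 0 0; 2.6 13.5 6.2 0 0 0 0; 2.6 14 6.2 0 0 0 0; 2.6 14 6.2 0 0 0 0",
)

```text
time_s: 3.15
tool_pos: [0.4476, -0.2926, 0.1051]
tcp_rot: [-0.857, 1.642, -1.641]
contact_force: [-0.4, -0.3, 0.1]
width: -0.0002
```

```bash
python3 - <<'E'
from h import *
s=env.observe();print(s['joints'],s['contact_force'],s['tool_pos'])
for n in('top','scene'):
    c=save(n,n+'2.png');im=c['img'][140:300,200:420] if n=='top' else c['img'][130:290,200:420]
    cv2.imwrite('pics/%s2c.png'%n,cv2.resize(im[:,:,::-1],None,fx=3.5,fy=3.5,interpolation=cv2.INTER_CUBIC))
E
```

```text
[-6.99819107e-01  2.34714658e-01 -3.98521603e-01  9.38301744e-01
 -2.64758313e-06  1.47945041e+00] [-0.42325297 -0.28727627  0.07380281] [ 0.4476193  -0.29256882  0.10507741]
```

View pics/scene2c.png

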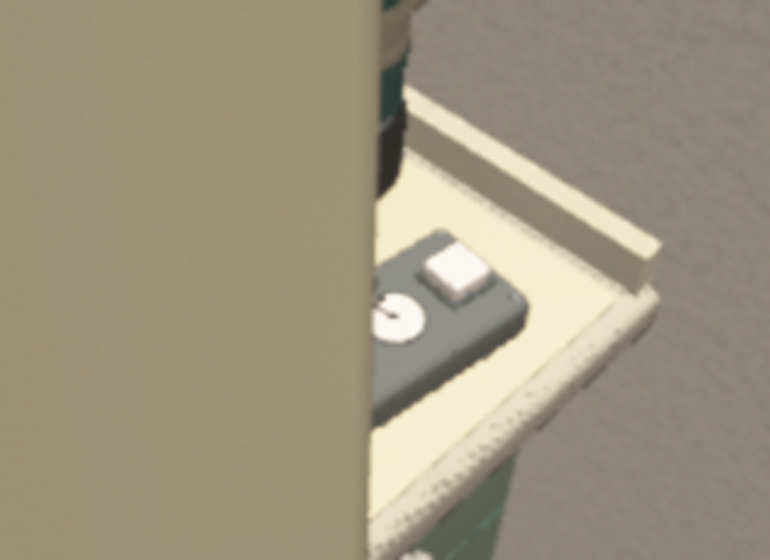

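View pics/top2c.png

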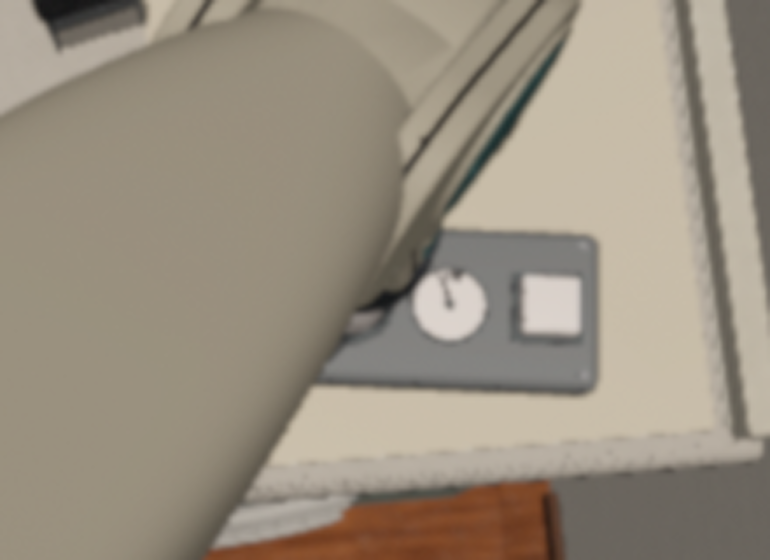

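The dial stays visible in the top view (crop 450,305), with the needle pointing left of the broad mark at (457,272). I'll descend to find contact.

Call:
play_rows(
  increments="0.2 0.3 0.1 0 0 0 0; 0.2 0.7 0.1 0 0 0 0; 0.2 1.1 0.1 0 0 0 0; 0.2 1.5 0.1 0 0 0 0; 0.2 1.7 0.1 0 0 0 0; 0.2 1.9 0.1 0 0 0 0; 0.2 2.1 0.1 0 0 0 0; 0.2 2.2 0.1 0 0 0 0; 0.2 2.2 0.1 0 0 0 0; 0.2 2.2 0.1 0 0 0 0",
)

```text
time_s: 4.25
tool_pos: [0.4474, -0.2949, 0.0834]
tcp_rot: [-0.857, 1.642, -1.642]
contact_force: [-0.8, 0.9, 1.9]
width: -0.0003
```

```bash
python3 - <<'E'
from h import *
s=env.observe();print(s['contact_force'],s['tool_pos'],s['time_s'])
E
```

```text
[-0.78381681  0.92984085  1.94284367] [ 0.44737616 -0.29492704  0.08344159] 4.25
```

Call:
play_rows(
  increments="0 0.15 0 0 0 0 0; 0 0.3 0 0 0 0 0; 0 0.45 0 0 0 0 0; 0 0.6 0 0 0 0 0; 0 0.7 0 0 0 0 0; 0 0.8 0 0 0 0 0; 0 0.9 0 0 0 0 0; 0 0.9 0 0 0 0 0; 0 0.9 0 0 0 0 0; 0 0.9 0 0 0 0 0",
)

```text
time_s: 5.25
tool_pos: [0.4475, -0.295, 0.0744]
tcp_rot: [-0.857, 1.642, -1.642]
contact_force: [-1.5, 1.3, 3.9]
width: 0.0
```

```bash
cat > look.py <<'E'
from h import *
import sys
s=env.observe();print(s['contact_force'],s['tool_pos'],s['time_s'])
c=save('top','top%s.png'%sys.argv[1]);im=c['img'][205:250,305:350]
cv2.imwrite('pics/dial%s.png'%sys.argv[1],cv2.resize(im[:,:,::-1],None,fx=10,fy=10,interpolation=cv2.INTER_CUBIC))
E
python3 look.py 3
```

```text
[-1.53115765  1.31329906  3.86274868] [ 0.44745179 -0.29502307  0.07435384] 5.25
```

View pics/dial3.png

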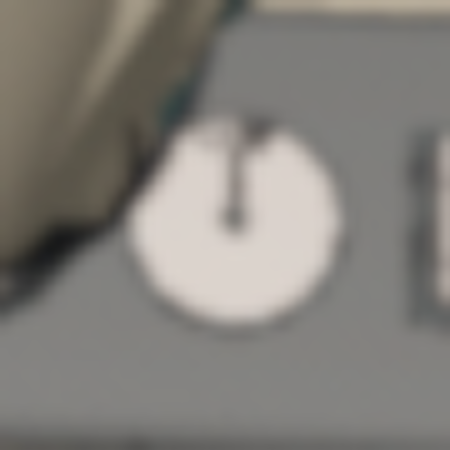

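The needle (crop 235,180) has turned and is nearing the broad mark (258,130). I'll nudge 0.5 mm onto the click and keep holding.

Call:
play_rows(
  increments="0 0.03 0 0 0 0 0; 0 0.05 0 0 0 0 0; 0 0.05 0 0 0 0 0; 0 0.05 0 0 0 0 0; 0 0.05 0 0 0 0 0; 0 0.05 0 0 0 0 0; 0 0.05 0 0 0 0 0; 0 0.05 0 0 0 0 0; 0 0.05 0 0 0 0 0; 0 0.05 0 0 0 0 0",
)

```text
time_s: 6.3
tool_pos: [0.4475, -0.2951, 0.0741]
tcp_rot: [-0.857, 1.642, -1.642]
contact_force: [-1.4, 0.5, 6.5]
width: 0.0003
```

Call:
play_rows(
  increments="0 0 0 0 0 0 0; 0 0 0 0 0 0 0; 0 0 0 0 0 0 0; 0 0 0 0 0 0 0; 0 0 0 0 0 0 0; 0 0 0 0 0 0 0; 0 0 0 0 0 0 0; 0 0 0 0 0 0 0; 0 0 0 0 0 0 0; 0 0 0 0 0 0 0",
)

```text
time_s: 7.3
tool_pos: [0.4475, -0.295, 0.074]
tcp_rot: [-0.857, 1.642, -1.642]
contact_force: [-1.5, 1.1, 4.5]
width: -0.0001
```

```bash
python3 look.py 4
```

```text
[-1.45050463  1.13320671  4.47561405] [ 0.44750143 -0.29504294  0.07403994] 7.3
```

View pics/dial4.png

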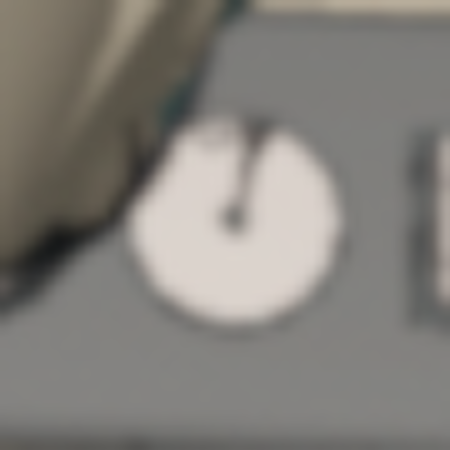

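The needle is at about 11–14° against the mark's 15°, so it is all but there. I'll hold one more second.

Call:
play_rows(
  increments="0 0 0 0 0 0 0; 0 0 0 0 0 0 0; 0 0 0 0 0 0 0; 0 0 0 0 0 0 0; 0 0 0 0 0 0 0; 0 0 0 0 0 0 0; 0 0 0 0 0 0 0; 0 0 0 0 0 0 0; 0 0 0 0 0 0 0; 0 0 0 0 0 0 0",
)

```text
time_s: 8.35
tool_pos: [0.4475, -0.2951, 0.0741]
tcp_rot: [-0.857, 1.642, -1.642]
contact_force: [-0.3, 1.6, 4.9]
width: 0.0
```

```bash
python3 look.py 5
```

```text
[-0.2984297   1.58313815  4.87056484] [ 0.44751027 -0.29506246  0.07405586] 8.35
```

View pics/dial5.png

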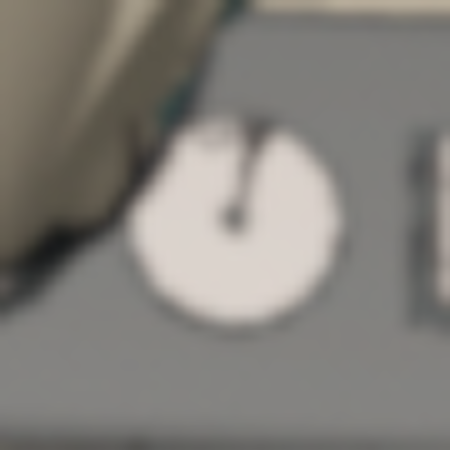

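The needle has settled on the mark (it has not moved since the last picture). I'll press fully home.

Call:
play_rows(
  increments="0 0.2 0 0 0 0 0; 0 0.4 0 0 0 0 0; 0 0.6 0 0 0 0 0; 0 0.8 0 0 0 0 0; 0 1 0 0 0 0 0; 0 1.1 0 0 0 0 0; 0 1.15 0 0 0 0 0; 0 1.15 0 0 0 0 0; 0 1.15 0 0 0 0 0; 0 1.15 0 0 0 0 0",
)

```text
time_s: 9.4
tool_pos: [0.4477, -0.2951, 0.0637]
tcp_rot: [-0.857, 1.641, -1.642]
contact_force: [-3.4, 3.4, 13.2]
width: -0.0002
```

The key is about 22.3 mm down at 13.2 N. One more millimetre makes sure of it, then I'll release.

Call:
play_rows(
  increments="0 0.1 0 0 0 0 0; 0 0.1 0 0 0 0 0; 0 -0.5 0 0 0 0 0; 0 -1.2 0 0 0 0 0; 0 -2 0 0 0 0 0; 0 -3.2 0 0 0 0 0; 0 -5 0 0 0 0 0; 0 -7 0 0 0 0 0; 0 -8.5 0 0 0 0 0; 0 -9 0 0 0 0 0",
)

```text
time_s: 10.4
tool_pos: [0.4485, -0.2959, 0.1542]
tcp_rot: [-0.856, 1.638, -1.644]
contact_force: [0.5, -0.8, 0.1]
width: -0.0004
```

Call:
play_rows(
  increments="0 -1 -1 0 0 0 0; 0 -3 -2 0 0 0 0; 0 -5 -4 0 0 0 0; 0 -7 -6 0 0 0 0; 0 -8 -8 0 0 0 0; 0 -8 -10 0 0 0 0; 0 -8 -10 0 0 0 0; 0 -8 -10 0 0 0 0; 0 -8 -10 0 0 0 0; 0 -8 -10 0 0 0 0",
)

```text
time_s: 11.4
tool_pos: [0.3657, -0.2381, 0.232]
tcp_rot: [-0.857, 1.642, -1.641]
contact_force: [0.3, -0.1, 1.1]
width: 0.0002
```

```bash
python3 look.py 6; python3 -c "
from h import *
save('wrist','w6.png')"
```

```text
[ 0.31750886 -0.1157582   1.10114664] [ 0.36574919 -0.23812409  0.2319546 ] 11.4
```

View pics/w6.png

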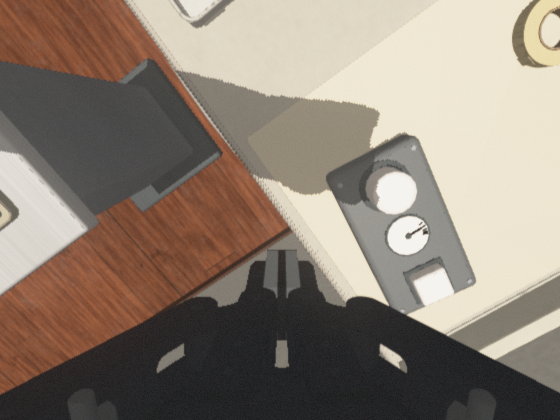

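View pics/top6.png

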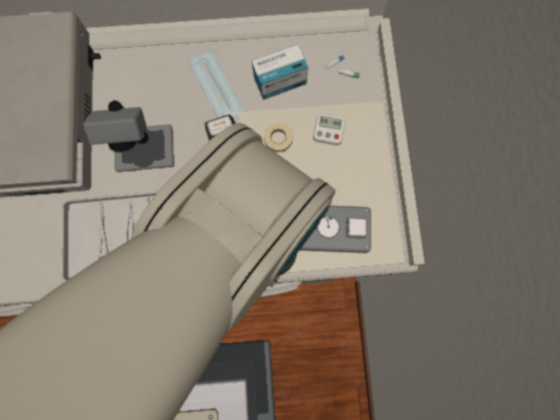

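The round key is back up (wrist view, 395,190), the square key at (433,285) is untouched, and the arm is clear. I'll hand the job in.

```bash
python3 -c "
from h import *
print(env.job_done(), env.observe()['time_s'])"
```

```text
the job is handed in; nothing more can be done
the job is handed in; nothing more can be done
```

The picture was taken as asked, and I handed the job in just after 11.4 s on the robot's clock.

- **Half-press:** With the shut fingertips I pressed the round key to the first click, about 11.5–12 mm down at 4–6.5 N. I held it there a little over 3 s, until the dial pictures showed the needle stopped on the broad mark.
- **Full press:** I then pressed the key on to at least 22.3 mm down at 13 N, with one more millimetre commanded (not measured), and let it come back up. These depths come from the tool position and the nominal fingertip length, and the force readings agree with them.
- **Last checks:** The arm was clear of the box with no real force on it, a reading of about 1 N. The round key was back up, and nothing had been moved. The square key was never approached and looks unpressed. None of the checks failed or disagreed.

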